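# Make up two electronics lab kits

## Robot

A 6-joint arm with a two-finger parallel gripper is mounted at the origin on the work surface. World frame = base frame: x ahead of the robot, y to its left, z up, the work surface at z = 0. Lengths are in m, angles in rad, forces in N, time in s.
With the tool pointing down it reaches from about 0.2 to 0.875 m from the base axis. Payload 3.4 kg.
Tool frame: the origin (TCP) lies between the finger pads; the fingertips stand 25 mm ahead of it and the grasp point (between the pads) lies 6 mm ahead of it (r.nose_length is the z of the fingertips in the tool frame, in m); z points along the fingers, y is the line along which they close (so a half turn about z gives the same grasp; the last joint's range is limited). The gripper opens to 94 mm and grips with 3 to 60 N. Pads are 16 mm wide; open, the fingers measure 119 mm over their backs; the gripper's body (75 mm by 177 mm) begins 78 mm behind the grasp point.
Start: joints at [-1.222, 0.276, 1.505, -0, 1.361, -0.121], TCP at [0.26, -0.513, 0.23] pointing down, gripper open.
Joint ranges: [-2.89, 2.89], [-0.75, 2.08], [0.22, 2.7], [-1.18, 4.32], [0.11, 2.71], [-2.7, 2.7]. Speed limits (rad/s): [2.57, 2.57, 3.14, 3.14, 3.14, 3.14].

## Interface

Orientations are given as a unit quaternion [w, x, y, z].
In Python, from plant import r, gripper_to, inverse_kinematics, vision, models, telemetry gives the robot as it stands. Calls block until the motion is done:
- r.move_to(position, orientation): joint-space move of the TCP to a pose.
- r.move_l(position, rot=None, vel=0.15, guard=None): straight line of the TCP; rot=None keeps the orientation; vel is the mean speed in m/s. With guard (N) it stops when the force on the tool has changed by that much, and returns True; else False.
- r.movej(angles): joint-space move.
- gripper_to(opening, f_grip=None): finger opening in m; f_grip is the grip in N (None keeps the last); returns when the fingers have stopped.
- r.hold(seconds).
- inverse_kinematics(position, orientation): joint angles nearest the present ones, or None.
- vision.snapshot(name): name is "side" or "top"; returns the picture (420x560x3 uint8, red, green, blue); there is no depth.
- vision.get_calibration(name): a dict with "fx", "fy", "cx", "cy" (pixels), "position" and "orientation" of the camera in the world. Camera axes: x right, y down, z forward; pixel columns grow to the right and rows downward; lengths in m; the calibration is good to about 2 mm. A picture is of the moment at which its call begins. get_calibration takes no time and is no camera call.
A pose or a line that the arm cannot do raises r.PlanningError and nothing moves.
- r.sign_off(): hands the job in; it is judged then, once.
Trained networks look in the newest picture that a camera, given by its name, has taken for a name from the list of things; names that differ only in an ending like _2 or _b are one class to them, and where a whole thing is asked for, a point or a joint stands for the part that bears it (a point fixed in the world has none). Each returns a list of dicts, best first, with "score" (0 to 1); they miss things now and then, are a little off and sometimes report something else, mostly with a low value. They report only what shows in the picture. A call takes as long as a camera call.
- models.boxes_of(thing, camera): "at" ([x, y, z] in m, in world coordinates, good to about 4 mm: the middle of the surface that is visible of it).
- models.regions_of(thing, camera): "pixels" (420x560 bool, what is visible of it).
- models.mark_of(thing, camera): "at" ([x, y, z] in m, in world coordinates, good to about 4 mm: a listed point, or the origin of a listed thing).
Readings, each from a call of its own:
- telemetry.current_t(): time.
- telemetry.current_joints(): joint angles.
- telemetry.current_dq(): joint speeds.
- telemetry.current_joint_efforts(): joint torques, N m.
- telemetry.current_ee_pos(): TCP position.
- telemetry.current_tool_rot(): TCP orientation.
- telemetry.current_wrist_force(): force on the tool from outside, world axes, zero at the start.
- telemetry.current_torque(): the same for the moment, N m.
- telemetry.current_opening(): finger opening in m.
- telemetry.current_finger_force(): force on a finger pad.
Only numpy, scipy, OpenCV 4.12 (cv2) and the standard library are available. Lean on these libraries where they do the work, as an engineer would, in place of code of your own. Each camera call takes 0.05 s, during which the arm holds its last target. There are 200 camera calls.

## Task

Make up the two experiment kits for the next class from the parts standing on the bench. In the long tray put the transformer in the widest compartment, the finned heat sink in the middle one and the large capacitor in the other end one; in the short tray put the potentiometer in the wider compartment and the small capacitor in the narrower one. Set each part down upright on the compartment's floor without dropping it, let go of everything, and leave the ring-shaped choke, the multimeter and the binding-post board where they are.

Things in the scene. Friction and masses are not known exactly. Their poses are not given: they have to be found in the camera images.
- transformer: Mains transformer, a dark striped steel core plate stack 30 (x) x 62 (y) x 56 high, through which an amber coil block 46 (x) x 40 (y) sticks out on both x faces between 10 and 46 mm height; its origin is the centre of its underside, z up. About 0.4 kg. Grip it across the coil along its x (46 mm), 34 mm up.
- heat_sink: Bare aluminium heat sink with six upright fins, 40 (x, across the fins) x 56 (y, along the fins) x 42 mm high; its origin is the centre of its underside, z up. Grip it across the outer fins along its x (40 mm).
- large_capacitor: The large capacitor: upright black can with aluminium top, 40 mm diameter, 60 mm high; its origin is the centre of its underside, z up. 
- small_capacitor: The small capacitor: upright black can with aluminium top, 24 mm diameter, 42 mm high; its origin is the centre of its underside, z up. 
- potentiometer: Potentiometer: round steel body 40 mm diameter, 20 mm high, with a black knob of 24 mm diameter above it from 22 to 48 mm height (it does not turn); its origin is the centre of its underside, z up. Grip it by the knob.
- choke: Copper ring-shaped choke lying flat, 54 mm outside and 28 mm inside diameter, 22 mm high; in neither kit, it stays on the bench where it is; its origin is the centre of its underside, z up. 
- long_tray: Long grey plastic tray with white rims and dividers, fixed to the bench, 100 (x) x 270 (y) mm, 12 mm high, floor 3 mm thick, walls and dividers 4 mm thick. Origin at the centre of its underside, z up; the three compartments lie in a row along its y, centred at x = 0, each 92 mm in x: the widest (110 mm in y) at the +y end, centre y = +76 mm; the middle one (72 mm) centre y = -19 mm; the other end one (72 mm) centre y = -95 mm.
- short_tray: Short grey plastic tray with a white rim and divider, fixed to the bench, 120 (x) x 170 (y) mm, 12 mm high, floor 3 mm thick, walls and divider 4 mm thick. Origin at the centre of its underside, z up; the two compartments lie along its y, centred at x = 0, each 112 mm in x: the wider (92 mm in y) at the -y end, centre y = -35 mm; the narrower (66 mm) at the +y end, centre y = +48 mm.
- multimeter: Black hand multimeter lying on its back, 165 (x) x 80 (y) x 42 mm high, to the side of the work; leave it alone; its origin is the centre of its underside, z up. 
- post_board: Binding-post board: dark plate 150 (x) x 85 (y) mm with a white plug board and three posts, 26 mm high, to the other side of the work; leave it alone; its origin is the centre of its underside, z up. 

How it is judged:
By the outcome, as a careful person would: the job done as asked, in the order asked, and still so for the second after the job is handed in, with the robot touching nothing.
It also fails if it takes over 128 s, if anything falls off the work surface, if the arm or the gripper's body presses on something with over 40 N, if the wrist force passes 120 N, or if a joint passes its speed limit or range.

## Working session

There is one attempt and no reset: what is moved stays moved. The work goes in short steps, each a Python script; the robot and the scene stay as the last script left them, time stands still between calls to the robot, and variables do not carry over. Pictures are saved under pics/ and viewed, at most 14 in all, crops included, and the job is handed in when it is done.

```bash
mkdir -p pics; ls; python3 - <<'E'
from plant import r, vision, models, telemetry
import cv2, numpy as np
for c in("top","side"):
    im=vision.snapshot(c); cv2.imwrite(f"pics/{c}0.png",im[...,::-1]); k=vision.get_calibration(c); print(c,{a:np.round(b,4).tolist() for a,b in k.items()})
    for t in "transformer heat_sink large_capacitor small_capacitor potentiometer choke long_tray short_tray multimeter post_board".split():
        print(t,[(np.round(d["at"],3).tolist(),round(d["score"],2)) for d in models.mark_of(t,c)[:3]])
print(telemetry.current_t(), r.nose_length)
E
```

```text
pics
top {'fx': 387.3508, 'fy': 387.3508, 'cx': 277.0664, 'cy': 204.96, 'position': [0.284, 0.0016, 1.1232], 'orientation': [-0.0757, 0.7182, -0.6874, 0.077]}
transformer [([0.449, -0.288, 0.001], 0.79)]
heat_sink [([0.432, -0.062, -0.0], 0.89), ([0.624, -0.141, 0.003], 0.42)]
large_capacitor [([0.453, 0.166, 0.004], 0.77), ([0.431, -0.064, -0.001], 0.37), ([0.448, -0.29, 0.002], 0.35)]
small_capacitor [([0.46, 0.069, -0.002], 0.49)]
potentiometer [([0.602, 0.163, 0.003], 0.64), ([0.427, 0.274, -0.002], 0.48)]
choke [([0.447, -0.168, 0.004], 0.55)]
long_tray [([0.602, 0.162, 0.003], 0.66), ([0.46, 0.067, -0.002], 0.35)]
short_tray [([0.624, -0.14, 0.001], 0.59)]
multimeter [([0.524, 0.458, 0.003], 0.64)]
post_board [([0.542, -0.466, -0.001], 0.78)]
side {'fx': 456.9256, 'fy': 456.9256, 'cx': 278.3263, 'cy': 207.1623, 'position': [-0.025, 0.8401, 0.8371], 'orientation': [0.1194, -0.2692, 0.8593, -0.4183]}
transformer [([0.441, -0.291, 0.002], 0.89)]
heat_sink [([0.435, -0.068, -0.002], 0.62)]
large_capacitor [([0.455, 0.169, 0.001], 0.88), ([0.431, -0.068, -0.003], 0.35)]
small_capacitor [([0.429, 0.275, -0.004], 0.64), ([0.463, 0.066, -0.001], 0.42)]
potentiometer [([0.43, 0.275, -0.001], 0.65)]
choke [([0.448, -0.165, -0.001], 0.55)]
long_tray [([0.605, 0.163, -0.0], 0.94), ([0.444, -0.169, 0.0], 0.69)]
short_tray [([0.623, -0.143, -0.001], 0.92), ([0.463, 0.067, -0.004], 0.71)]
multimeter [([0.526, 0.465, 0.001], 0.76), ([0.429, -0.066, -0.001], 0.45)]
post_board [([0.541, -0.467, -0.0], 0.89)]
1.1 0.025
```

View pics/top0.png

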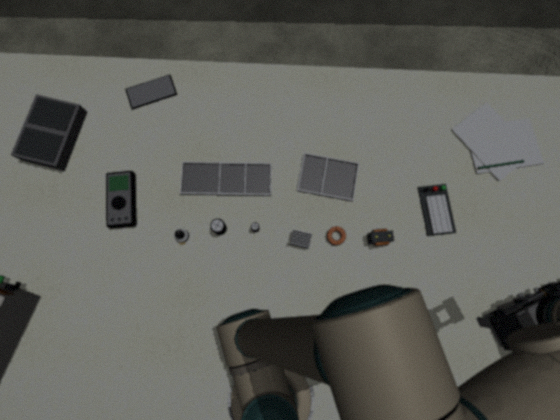

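View pics/side0.png

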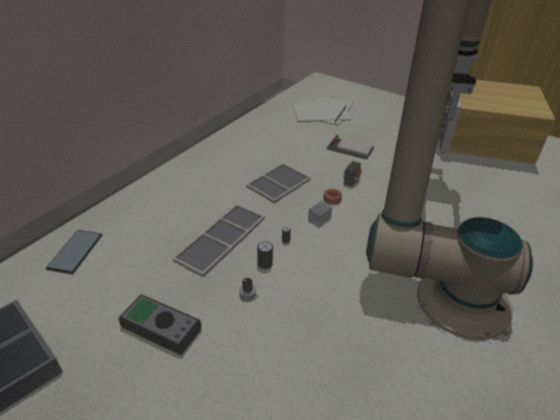

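The top view shows potentiometer (181,235), large capacitor (218,227), small capacitor (254,227), heat sink (300,240), choke (336,236), transformer (380,237), long tray (226,179, wide end left = +y) and short tray (328,177, wide end right = -y). Side view agrees. Next I'll fit the silhouettes in both cameras for pose and yaw.

```bash
cat > fit.py <<'E'
import numpy as np, cv2
from scipy.spatial.transform import Rotation as R
from scipy.optimize import minimize
from plant import vision, models
def box(x,y,z0,z1): return np.array([[a*x/2,b*y/2,z] for a in(-1,1) for b in(-1,1) for z in(z0,z1)])
def cyl(d,z0,z1):
    t=np.linspace(0,2*np.pi,24); return np.array([[d/2*np.cos(a),d/2*np.sin(a),z] for a in t for z in(z0,z1)])
M=dict(transformer=[box(.03,.062,0,.056),box(.046,.04,.010,.046)],heat_sink=[box(.04,.056,0,.042)],
 large_capacitor=[cyl(.04,0,.06)],small_capacitor=[cyl(.024,0,.042)],potentiometer=[cyl(.04,0,.02),cyl(.024,.02,.048)],
 choke=[cyl(.054,0,.022)],long_tray=[box(.1,.27,0,.012)],short_tray=[box(.12,.17,0,.012)])
S=8
def proj(P,k):
    w,x,y,z=k["orientation"]; q=R.from_quat([x,y,z,w]).inv().apply(P-k["position"])
    return np.c_[k["fx"]*q[:,0]/q[:,2]+k["cx"],k["fy"]*q[:,1]/q[:,2]+k["cy"]]
def render(t,p,k,o,n):
    im=np.zeros((n*S,n*S),np.uint8)
    for b in M[t]:
        P=R.from_euler("z",p[2]).apply(b)+[p[0],p[1],0]
        h=cv2.convexHull(((proj(P,k)-o+.5)*S).astype(np.float32))
        cv2.fillConvexPoly(im,np.round(h*16).astype(np.int32),1,shift=4)
    return cv2.resize(im.astype(np.float32),(n,n),interpolation=cv2.INTER_AREA)
def fit(t,p0,cams=("top","side"),rect=True):
    obs=[]
    for c in cams:
        ks=vision.get_calibration(c)
        u0=proj(np.array([[p0[0],p0[1],.01]]),ks)[0]
        for d in models.regions_of(t,c)[:3]:
            m=d["pixels"]; v,u=np.nonzero(m)
            if len(u) and np.hypot(u.mean()-u0[0],v.mean()-u0[1])<12:
                n=140;o=np.round(u0)-n//2;o=o.astype(int)
                w=np.zeros((n,n),np.float32)
                w[v-o[1],u-o[0]]=1
                obs.append((ks,o,n,w));break
    f=lambda p:sum(np.abs(render(t,p,k,o,n)-w).sum()/w.sum() for k,o,n,w in obs)/max(1,len(obs))
    if not obs: return None,0,0
    yaws=np.radians(range(-90,90,15)) if rect=="all" else np.radians([-20,0,20])
    best=min((minimize(f,[p0[0],p0[1],a],method="Nelder-Mead",options=dict(initial_simplex=[[p0[0],p0[1],a],[p0[0]+.006,p0[1],a],[p0[0],p0[1]+.006,a],[p0[0],p0[1],a+.2]],xatol=1e-4,fatol=1e-4)) for a in yaws),key=lambda s:s.fun)
    return best.x,best.fun,len(obs)
E
python3 - <<'E'
from fit import *
for c in("top","side"):
    im=vision.snapshot(c)
    if c=="top":
        a=cv2.resize(im[215:260,280:400],None,fx=6,fy=6,interpolation=cv2.INTER_CUBIC)
        b=cv2.resize(im[150:205,280:400],None,fx=6,fy=6,interpolation=cv2.INTER_CUBIC)
        cv2.imwrite("pics/crop.png",np.clip(np.vstack([b,a])[...,::-1]*1.6,0,255)[:600])
P=dict(transformer=(.445,-.29),heat_sink=(.432,-.066),large_capacitor=(.454,.167),small_capacitor=(.461,.067),potentiometer=(.429,.275),choke=(.447,-.167),long_tray=(.603,.163),short_tray=(.623,-.141))
for t,p in P.items():
    for cams in (("top",),("side",),("top","side")):
        x,e,n=fit(t,p,cams,"all" if t in("transformer","heat_sink") else True)
        if n: print(t,cams,np.round(x[:2],4),round(np.degrees(x[2]),1),round(e,3),n)
E
```

```text
transformer ('top',) [ 0.4457 -0.2919] 8.0 0.078 1
transformer ('side',) [ 0.4421 -0.2885] 7.2 0.059 1
transformer ('top', 'side') [ 0.4443 -0.2916] 7.4 0.1 2
heat_sink ('top',) [ 0.4333 -0.068 ] -12.4 0.105 1
heat_sink ('side',) [ 0.4298 -0.0655] -8.3 0.084 1
heat_sink ('top', 'side') [ 0.4319 -0.0679] -9.9 0.12 2
large_capacitor ('top',) [0.4547 0.1679] 2.5 0.073 1
large_capacitor ('side',) [0.4534 0.17  ] 29.7 0.138 1
large_capacitor ('top', 'side') [0.4545 0.168 ] 31.8 0.109 2
potentiometer ('top',) [0.4291 0.2762] 9.1 0.09 1
potentiometer ('side',) [0.4259 0.2777] -11.0 0.078 1
potentiometer ('top', 'side') [0.4281 0.2762] 24.1 0.114 2
choke ('top',) [ 0.4477 -0.17  ] 10.8 0.87 1
choke ('side',) [ 0.4445 -0.1689] -6.7 0.063 1
choke ('top', 'side') [ 0.4446 -0.1691] 10.3 0.468 2
long_tray ('top',) [0.6069 0.161 ] 1.6 0.033 1
long_tray ('side',) [0.6038 0.1623] 1.4 0.037 1
long_tray ('top', 'side') [0.6056 0.1612] 1.2 0.045 2
short_tray ('side',) [ 0.6222 -0.1438] -8.0 0.051 1
short_tray ('top', 'side') [ 0.6222 -0.1438] -8.0 0.051 1[ WARN:0@1.183] global loadsave.cpp:1063 imwrite_ Unsupported depth image for selected encoder is fallbacked to CV_8U.
```

View pics/crop.png

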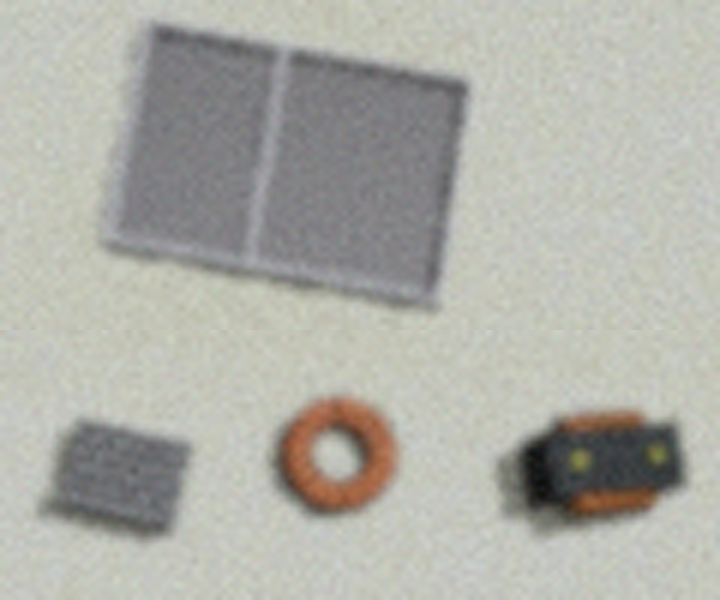

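```bash
cat > pp.py <<'E'
import numpy as np
from scipy.spatial.transform import Rotation as R
from plant import r, gripper_to, inverse_kinematics, telemetry as T
LT=(.6047,.1617,np.radians(1.3)); ST=(.6237,-.1428,np.radians(-8))
def slot(t,y): return (t[0]-np.sin(t[2])*y, t[1]+np.cos(t[2])*y, t[2])
def quat(yaw,pos):   # tool down, closing line (tool y) along yaw; of both half turns the one nearest mid range
    c=[]
    for s in(0,np.pi):
        a=yaw+s; Y=np.array([np.cos(a),np.sin(a),0]); Z=np.array([0,0,-1.]); X=np.cross(Y,Z)
        q=R.from_matrix(np.c_[X,Y,Z]).as_quat(); q=[q[3],*q[:3]]
        j=inverse_kinematics(pos,q)
        if j is not None: c.append((abs(j[5]),q))
    return min(c)[1]
def pick_place(src,dst,h,width,force,up=.17):
    g=h+.006; gripper_to(min(.094,width+.036))
    p=[src[0],src[1],up]; q=quat(src[2],p); r.move_to(p,q)
    if r.move_l([src[0],src[1],g],vel=.12,guard=10): print("BLOCKED going down",T.current_ee_pos()); return False
    gripper_to(width-.012,f_grip=force)
    print("grip",np.round(T.current_opening(),4),np.round(T.current_finger_force(),1))
    if T.current_opening()<width-.006: print("MISSED"); return False
    r.move_l([src[0],src[1],up],vel=.15)
    print("carry",np.round(T.current_opening(),4),np.round(T.current_wrist_force(),1))
    p=[dst[0],dst[1],up]; r.move_to(p,quat(dst[2],p))
    r.move_l([dst[0],dst[1],g+.010],vel=.12); r.hold(.2)
    hit=r.move_l([dst[0],dst[1],g-.003],vel=.015,guard=2.5)
    print("contact",hit,np.round(T.current_ee_pos()[2]-g,4),np.round(T.current_wrist_force(),1))
    gripper_to(width+.02); r.move_l([dst[0],dst[1],up],vel=.15)
    print("t",round(T.current_t(),1)); return True
E
python3 - <<'E'
from pp import *
pick_place((.4443,-.2905,np.radians(7.5)),slot(LT,.076),.034,.046,35)
E
```

```text
grip 0.0459 35.0
carry 0.0457 [ 0.5 -0.4 -4. ]
contact True 0.0031 [0.1 0.2 4.4]
t 12.7
```

```bash
python3 - <<'E'
from pp import *
pick_place((.4317,-.067,np.radians(-10)),slot(LT,-.019),.031,.040,25)
from fit import *
im=vision.snapshot("side"); cv2.imwrite("pics/s1.png",cv2.resize(im[140:300,160:360],None,fx=4,fy=4,interpolation=3)[:600,:,::-1])
vision.snapshot("top")
for t in ("small_capacitor","large_capacitor","potentiometer"):
    for c in("top","side"): print(t,c,[(np.round(d["at"],3).tolist(),round(d["score"],2)) for d in models.mark_of(t,c)[:2]])
for c in ("top","side"): print(fit("small_capacitor",(.461,.068),(c,)))
E
```

```text
grip 0.0396 25.0
carry 0.0399 [-0.   0.1 -1.4]
contact True 0.0031 [-0.5  0.2  4.5]
t 21.9
small_capacitor top [([0.46, 0.066, 0.003], 0.46)]
small_capacitor side [([0.462, 0.066, -0.004], 0.68), ([0.607, 0.161, 0.0], 0.56)]
large_capacitor top [([0.524, 0.46, 0.004], 0.32)]
large_capacitor side [([0.452, 0.173, 0.001], 0.7), ([0.602, 0.163, 0.003], 0.25)]
potentiometer top []
potentiometer side [([0.428, 0.274, 0.003], 0.75)]
(array([0.46033188, 0.06436622, 0.45594462]), np.float64(0.187744140625), 1)
(array([0.45713829, 0.06624286, 0.49283044]), np.float64(0.11374080926179886), 1)
```

View pics/s1.png

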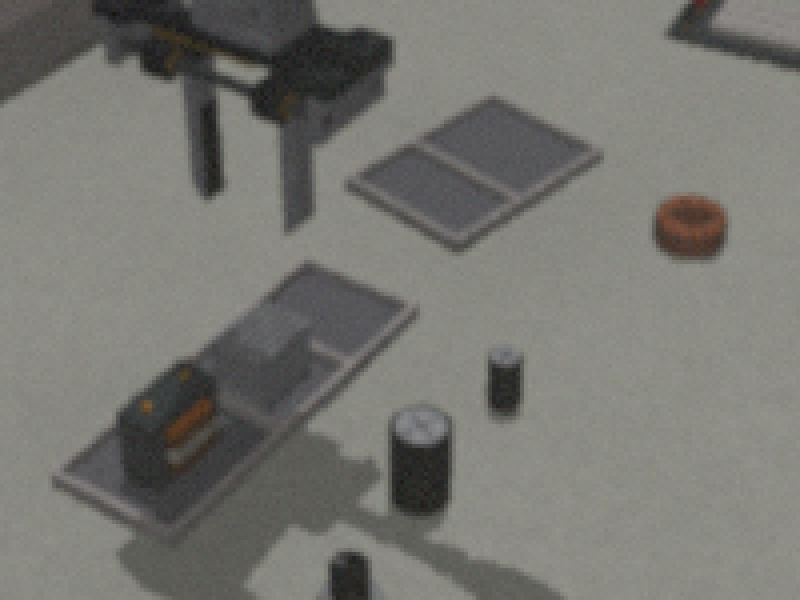

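The transformer (170,425) and heat sink (265,350) stand upright in the wide and middle compartments. The end compartment (340,300) and the short tray are empty. I'll move the three remaining parts in order.

```bash
python3 - <<'E'
from pp import *
ok=pick_place((.4540,.1690,0),slot(LT,-.095),.040,.040,25)
ok=ok and pick_place((.4277,.2765,0),slot(ST,-.035),.0425,.024,20)
ok=ok and pick_place((.4592,.0660,0),slot(ST,.048),.030,.024,15)
if ok:
    r.move_to([.3,-.35,.3],T.current_tool_rot())
    from fit import *
    for c,(a,b,d,e) in dict(top=(150,260,160,400),side=(130,300,160,380)).items():
        im=vision.snapshot(c); cv2.imwrite(f"pics/{c}_end.png",cv2.resize(im[a:b,d:e],None,fx=3.3,fy=3.3,interpolation=3)[:,:,::-1])
print(T.current_t())
E
```

```text
grip 0.0399 25.0
carry 0.0397 [-0.2  0.  -0.1]
contact True 0.003 [0.1 0.3 4.7]
t 30.4
grip 0.0231 20.0
carry 0.0236 [-1.3 -0.1 -1.4]
contact True 0.0029 [-0.5 -0.8  3.4]
t 39.6
grip 0.0236 15.0
carry 0.024 [-0.2  0.2  0.1]
contact True 0.003 [-0.4  0.4  3.6]
t 48.5
50.2583
```

View pics/top_end.png

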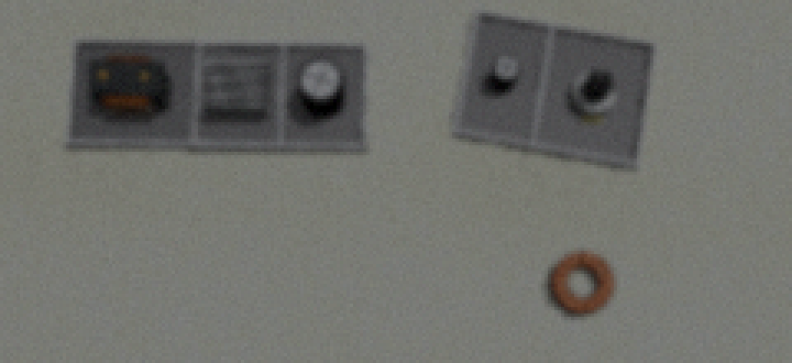

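View pics/side_end.png

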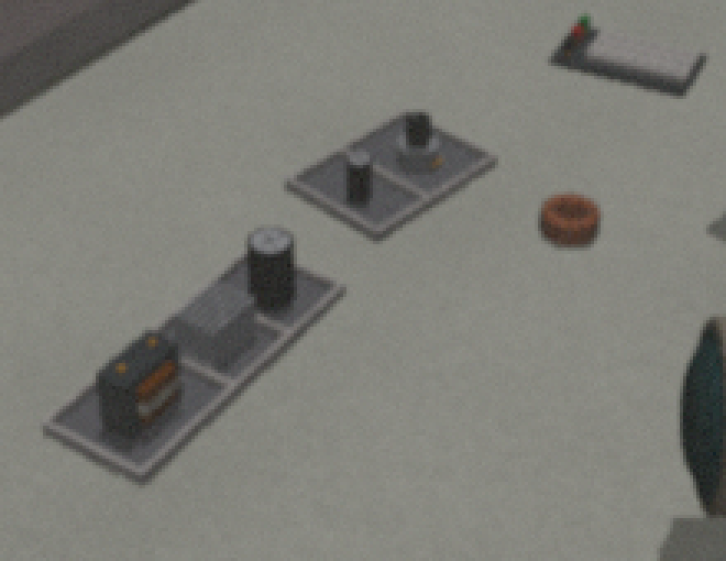

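In both views all five parts stand upright in their compartments: in the top crop, transformer (130,85), heat sink (237,90), large capacitor (320,88), small capacitor (502,72) and potentiometer (595,92). The choke at (580,283) has not moved.

```bash
python3 -c "
from plant import r
r.hold(.3); print(r.sign_off())"
```

```text
the job is handed in; nothing more can be done
None
```

Both kits are made up and handed in at about 50 s: all five parts stand upright in their compartments, set down in the order asked, and the choke, multimeter and binding-post board were not touched.

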